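# Release the vial tray of a sample changer by its hidden rim catch

### The arm

A 6-joint arm with a two-finger parallel gripper is mounted at the origin on a cart in front of the work surface, level with it; the furniture and walls round the work are solid. World frame = base frame: x ahead of the robot, y to its left, z up, the work surface at z = 0. Lengths are in m, angles in degrees, forces in N, time in s.
With the tool pointing down it reaches from about 0.375 to 0.925 m from the base axis. Payload 5.7 kg.
Tool frame: the origin (TCP) lies at the very end of the fingers, on their centre line; the grasp point (between the pads) lies 19 mm behind it (grasp_offset is the distance from the TCP to the grasp point, in m); z points along the fingers, y is the direction in which the jaws open and shut (so a half turn about z gives the same grasp; the last joint's range is limited). The gripper opens to 88 mm and grips with 3 to 60 N. Pads are 20 mm wide; open, the fingers measure 115 mm over their backs; the gripper's body (75 mm by 178 mm) begins 61 mm behind the grasp point.
Start: joints at [57.118, 20.558, 86.54, -0, 72.909, -6.595], TCP at [0.266, 0.538, 0.223] pointing down, gripper open.
Joint ranges: [-170.27, 170.27], [-57.76, 135], [12.27, 136.19], [-55.21, 235.2], [11.17, 155.16], [-170.74, 170.74]. Speed limits (degrees/s): [136.94, 136.94, 180, 180, 180, 180].

### API

Orientations are given as a 3x3 rotation matrix whose columns are the frame's x, y, z axes.
In Python, from rig import * gives the robot as it stands. The module is installed in compiled form; this text tells all that it offers.
- The arm moves only by the tool servo_tool, never from a script. Its argument "commands" is a list of rows, each a list of 5 numbers: the closure, from -1 (fully open) to 1 (shut), then the shift along the world's x, y, z in m, then the turn about the world's z in rad. A call has 1 to 12 rows; each row shifts and turns the pose as measured when the row begins; what a row does not reach is not made up. A row lasts 1/10 s, in which the tool goes at most 50 mm and 8.59 degrees, less where a joint would pass 70% of its speed; a pose out of reach is approached as far as the arm can. A call with a gripper value outside its range is refused whole. The fingers move at their own pace and stop on an object; "force" is the grip in N (left out, the last holds). Time passes only in rows, so rows that do not move let the fingers close. It gives the time, the measured TCP pose, the force and the opening at its end, in the units of the state.
- sense(): the state, without advancing time (a new reading comes with each control period).
- snapshot(name): name is "scene" or "top"; returns the picture (400x640x3 uint8, blue, green, red); there is no depth.
- camera_info(name): a dict with "vfov" (degrees; the focal length in pixels is half the picture's height over the tangent of half this angle, whatever the lens; pixels are square), "cx", "cy" (the principal point, pixels), "D" ([k1, k2, p1, p2, k3] as OpenCV has them; the pictures are not rectified), "rvec" (rotation vector, rad) and "tvec" (3), from world to camera coordinates, as OpenCV has them. Camera axes: x right, y down, z forward; pixel columns grow to the right and rows downward; lengths in m; the calibration is good to about 2 mm. A picture is of the moment at which its call begins. camera_info takes no time and is no camera call.
- finish_job(): hands the job in, once; it reports no verdict.
The state is a dict: "time_s": time; "qpos": joint angles; "joint_velocities": joint speeds; "joint_torque": joint torques, N m; "position": TCP position; "tool_rot": TCP orientation; "wrist_force": force on the tool from outside, world axes, zero at the start; "wrist_torque": the same for the moment, N m; "opening": finger opening in m.
Only numpy, scipy, OpenCV 4.12 (cv2) and the standard library are available. Lean on these libraries where they do the work, as an engineer would, in place of code of your own. Each camera call takes 0.05 s, during which the arm holds its last target.

### The job

Unlock the round vial tray of the sample changer so that it can be taken off later: find the one notch in the tray's dark rim (it is hard to see; running closed fingertips lightly along the rim finds it), gently press the sprung catch inside the notch until it gives, then draw the fingers back so that the tray springs up by itself. Do not lift or carry the tray, and leave the timer, cup, bottle and marker round it where they are.

Things in the scene. Friction and masses are not known exactly. Their poses are not given: they have to be found in the camera images.
- changer: Sample changer, fixed to the worktop: low white drum, 238 mm across, 40 mm high, with a sloping key panel that sticks out 47 mm at its front (the body's -x side). Origin: underside centre of the drum, z up. On it, concentric, sits the round dark vial tray, parked at any angle by the drive's brake (a fingertip does not turn it).
- rim_centre (a point): Point on the tray's axis level with the top of the locked tray's rim, 78 mm above the worktop; fixed to the changer (same axes), does not turn or rise with the tray. The rim is a level, smooth dark ring, 71 to 105 mm from this axis, except at its one notch. It bears a light touch without moving; pressed with over 10 N it gives 2 mm on its spring to a hard stop.
- rim_front (a point): Point on the locked rim's top, 92 mm from the axis, straight to the changer's front (its -x side). Seen from the axis, the notch's middle lies up to 1.7 rad to either side of this point, different every time and not tracked. The notch has the rim's colour, is 50 mm wide along the rim, open to the top and outside, its inner wall 75 mm from the axis: closed fingertips fit in from above.
- cover_top (a point): Top centre of the clear dust cover over the vials, 99 mm above the worktop, fixed to the changer; the cover reaches 71 mm from the axis, inside the rim. The dark knob on it ends 117 mm above the worktop. Neither is needed here.
- catch (a joint): How far the catch, the notch's floor (10 mm below the rim's top, 45 mm along the rim), is pressed straight down, in m relative to the tray: 0 at rest, 0.007 at its stop. Sprung: 2 N starts it, 5 N brings it to the stop. It unlocks the tray at about 0.0045; the tray then pushes up against the finger with up to 12 N.
- tray_lift (a joint): Height of the tray above its hard stop, in m: 0.002 to 0.003 while locked. Once the catch has been pressed the tray rises by itself as the finger withdraws, and comes to rest on its spring at about 0.015. Pulled above 0.025 it counts as lifted.
- timer: White square bench timer, 68x68x20 mm, loose, to the right of the changer's front. Origin: underside centre.
- specimen_cup: Cup with a red screw lid, 72 mm across, 76 mm high, loose, left of the changer. Origin: underside centre.
- reagent: Reagent bottle with a blue cap, 68 mm across, 138 mm high, loose, behind the changer to the right. Origin: underside centre.
- marker: White marker pen with a black cap, 17x135x16 mm, loose, lying to the left of the changer's front; long axis y. Origin: underside centre.

How it is judged:
By the outcome, as a careful person would: the job done as asked, in the order asked, and still so for the second after the job is handed in, with the robot touching nothing.
It also fails if it takes over 64 s, if anything falls off the work surface, if the arm or the gripper's body presses on something with over 40 N, if the wrist force passes 120 N, or if a joint passes its speed limit or range.

## Working session

There is one attempt and no reset: what is moved stays moved. The work goes in short steps, Python scripts to look and compute and a tool call to move; the robot and the scene stay as the last step left them, time stands still between calls to the robot, and variables do not carry over. Pictures are saved under pics/ and viewed, and the job is handed in when it is done.

Besides the shell and the picture viewer there is one more tool, called after "Request:" in YAML: its name, and indented under it one key for each argument. servo_tool: Moves the arm, as the interface text tells. Its arguments: {"type":"object","properties":{"commands":{"type":"array","items":{"type":"array","items":{"type":"number"}}},"force":{"type":"number"}},"required":["commands"]}

```bash
mkdir -p pics
python3 - <<'E'
from rig import *
import cv2
s=sense();print(s)
for n in("scene","top"):
    cv2.imwrite(f"pics/{n}0.png",snapshot(n));print(n,camera_info(n))
E
```

```text
{'time_s': 0.0, 'qpos': array([ 5.71159556e+01,  2.05969098e+01,  8.65968137e+01,  6.86831428e-04,
        7.29087249e+01, -6.59370090e+00]), 'joint_velocities': array([ 0.03253959,  0.06675838, -0.0568572 , -0.00394479,  0.05048479,
        0.07036882]), 'joint_torque': array([-3.91924450e-04, -5.15351129e+01, -2.70736653e+01,  6.70782267e-02,
        3.45587789e-02, -1.55717698e-04]), 'position': array([0.26537783, 0.53737185, 0.22183469]), 'tool_rot': array([[-8.96559421e-01,  4.42922390e-01, -9.80432446e-04],
       [ 4.42923422e-01,  8.96558200e-01, -1.49533988e-03],
       [ 2.16695235e-04, -1.77491755e-03, -9.99998401e-01]]), 'wrist_force': array([-0.69611651,  0.43126152, -1.13886259]), 'wrist_torque': array([ 0.01143129, -0.01843791,  0.03613058]), 'opening': 0.08763726470835413}
scene {'vfov': 43.11795429840754, 'cx': 318.325113541615, 'cy': 201.63511239170734, 'D': array([-0.14667619,  0.        ,  0.        ,  0.        ,  0.        ]), 'rvec': array([ 2.05047456, -0.73212334,  0.37725809]), 'tvec': array([-0.36482225,  0.35026154,  0.74904018])}
top {'vfov': 48.70913875706024, 'cx': 318.1770231853692, 'cy': 191.5561403722654, 'D': array([-0.06487901,  0.        ,  0.        ,  0.        ,  0.        ]), 'rvec': array([ 2.20359914, -1.98930927,  0.22055359]), 'tvec': array([0.08643424, 0.61934821, 1.04690785])}
```

View pics/top0.png

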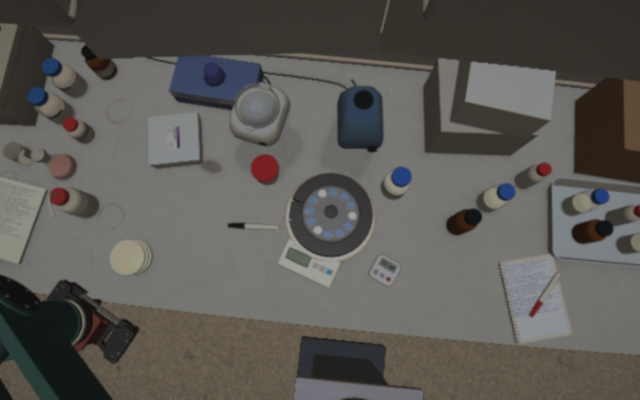

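View pics/scene0.png

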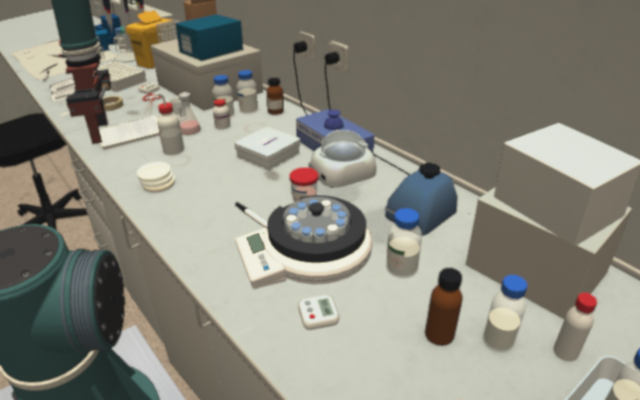

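The top view shows the drum near (330,215) with the dark rim round it. The panel is at (310,263), timer (385,268), cup (265,168), bottle (398,180) and marker (253,226). I'll enlarge both views and boost the contrast.

```bash
cat > h.py <<'E'
import numpy as np,cv2
from rig import *
def cam(n):
    c=camera_info(n);f=200/np.tan(np.radians(c['vfov']/2))
    K=np.array([[f,0,c['cx']],[0,f,c['cy']],[0,0,1]]);return K,c['D'],c['rvec'],c['tvec']
def pix(n,P):
    K,D,r,t=cam(n);return cv2.projectPoints(np.array(P,float).reshape(-1,1,3),r,t,K,D)[0].reshape(-1,2)
def ray(n,uv,z):
    K,D,r,t=cam(n);u=cv2.undistortPoints(np.array(uv,float).reshape(-1,1,2),K,D).reshape(-1,2)
    R=cv2.Rodrigues(r)[0];d=np.c_[u,np.ones(len(u))]@R;o=-R.T@t
    return o+d*((z-o[2])/d[:,2])[:,None]
E
python3 - <<'E'
from h import *
a=cv2.imread("pics/top0.png")[155:295,240:420]
b=cv2.imread("pics/scene0.png")[180:290,225:385]
for n,i in(("a",a),("b",b)):
    g=np.clip((i.astype(float)/255)**0.6*255*1.0,0,255).astype('uint8')
    cv2.imwrite(f"pics/z{n}.png",cv2.resize(g,None,fx=4.3,fy=4.3,interpolation=cv2.INTER_CUBIC))
    d=np.clip((i.astype(float)-20)*4,0,255).astype('uint8')
    cv2.imwrite(f"pics/d{n}.png",cv2.resize(d,None,fx=4.3,fy=4.3,interpolation=cv2.INTER_CUBIC))
for p in[(310,263),(330,215),(385,268),(265,168),(398,180),(228,226),(278,227)]:print(p,ray("top",[p],0.04)[0].round(3))
E
```

```text
(310, 263) [0.429 0.151 0.04 ]
(330, 215) [0.556 0.113 0.04 ]
(385, 268) [ 0.436 -0.037  0.04 ]
(265, 168) [0.663 0.295 0.04 ]
(398, 180) [ 0.666 -0.055  0.04 ]
(228, 226) [0.501 0.37  0.04 ]
(278, 227) [0.511 0.242 0.04 ]
```

View pics/za.png

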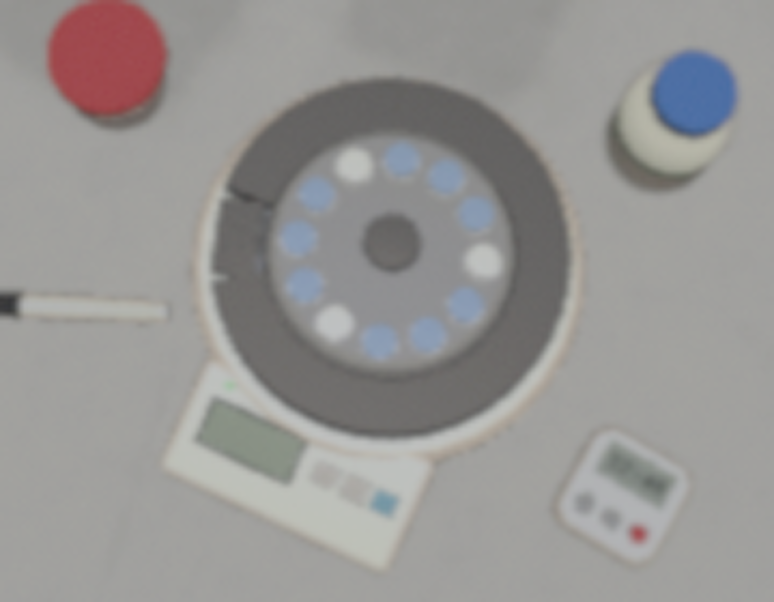

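View pics/da.png

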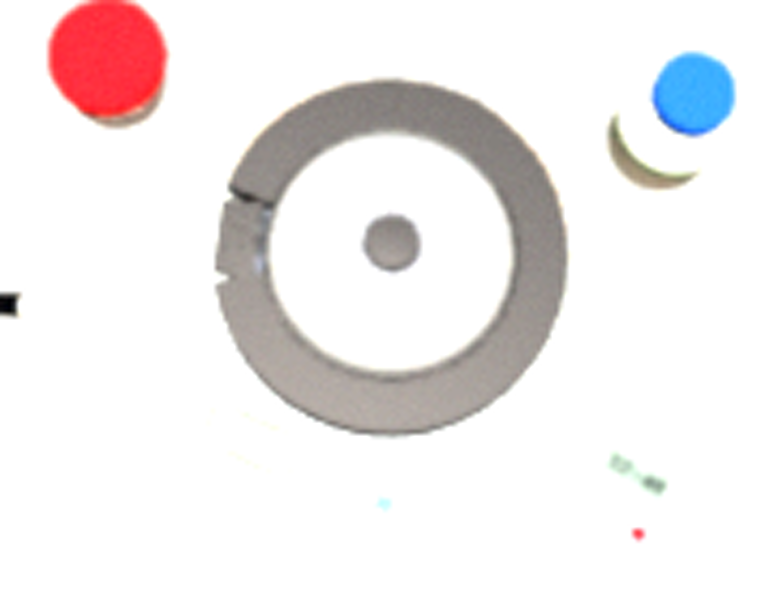

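View pics/db.png

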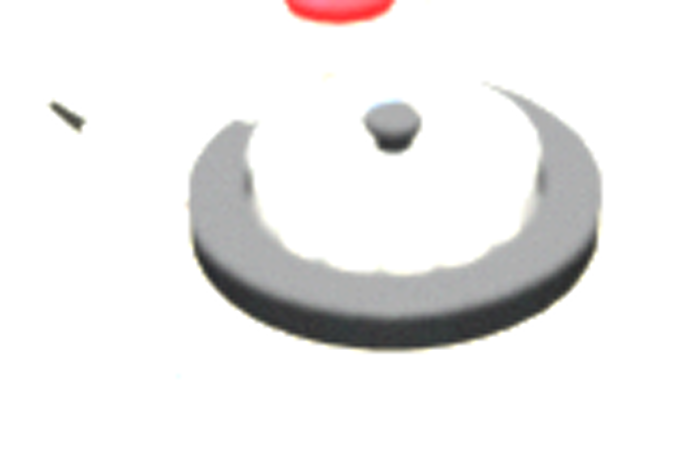

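Run:
```python
from h import *
from scipy.optimize import least_squares
i=cv2.imread("pics/top0.png")
m=(i.max(2)<75).astype('uint8')
m[:155]=0;m[295:]=0;m[:,:285]=0;m[:,380:]=0
c=max(cv2.findContours(m,cv2.RETR_EXTERNAL,cv2.CHAIN_APPROX_NONE)[0],key=cv2.contourArea)[:,0,:]
P=ray("top",c,0.078)[:,:2]
# upper rim edge on the -y.. all; lower edge may show on outside; robust fit, fixed r
f=least_squares(lambda p:np.hypot(*(P-p).T)-0.1045,P.mean(0),loss='soft_l1',f_scale=.001)
g=least_squares(lambda p:np.hypot(*(P-p[:2]).T)-p[2],[*P.mean(0),.1],loss='soft_l1',f_scale=.001)
print(f.x,g.x)
C=g.x[:2]
r=np.hypot(*(P-C).T);a=np.degrees(np.arctan2(*(P-C).T[::-1]))
for k in np.argsort(a)[::1]:
    if abs(r[k]-g.x[2])>.002: print(c[k],a[k].round(1),r[k].round(4))
pts=[(240+232/4.3,155+192/4.3),(240+218/4.3,155+278/4.3)]
for p in ray("top",pts,.078): print(p,np.degrees(np.arctan2(p[1]-C[1],p[0]-C[0])),np.hypot(*(p[:2]-C)))
# panel direction
pan=ray("top",[(240+163/4.3,155+465/4.3),(240+385/4.3,155+570/4.3)],0.02)
print(pan, np.degrees(np.arctan2(*(pan.mean(0)[:2]-C)[::-1])))
K=ray("top",[(240+391/4.3,155+241/4.3)],.117);print("knob",K)
for C2 in(f.x,C):
  t=np.linspace(0,2*np.pi,400)
  big=cv2.resize(i,None,fx=4,fy=4,interpolation=cv2.INTER_CUBIC)
  for R,z,col in((.105,.078,(0,255,0)),(.071,.078,(0,255,255)),(.119,.04,(255,0,255))):
    q=pix("top",np.c_[C2[0]+R*np.cos(t),C2[1]+R*np.sin(t),0*t+z])
    cv2.polylines(big,[np.int32(q*4+1.5)],True,col,1)
  cv2.imwrite("pics/fit_%s.png"%('a' if C2 is f.x else 'b'),big[620:1180,960:1680])
```

```text
[0.55255702 0.11311037] [0.55262643 0.11329031 0.10230848]
[327 256] -178.9 0.1047
[328 256] -177.6 0.1046
[329 256] -176.2 0.1045
[330 256] -174.9 0.1044
[331 256] -173.6 0.1044
[332 256] -172.2 0.1045
[333 256] -170.9 0.1046
[334 256] -169.6 0.1047
[368 229] -106.7 0.1002
[369 226] -102.2 0.1001
[370 222] -96.3 0.1001
[370 207] -74.6 0.1002
[346 176] -16.8 0.1043
[333 173] 1.8 0.1044
[327 173] 10.1 0.1044
[293 199] 74.2 0.1
[294 200] 75.0 0.0967
[293 201] 76.9 0.0982
[292 202] 78.7 0.0997
[292 203] 80.1 0.099
[292 204] 81.6 0.0983
[291 205] 83.3 0.1001
[291 206] 84.7 0.0995
[291 207] 86.2 0.099
[291 208] 87.6 0.0986
[291 209] 89.1 0.0982
[291 210] 90.5 0.0979
[291 211] 92.0 0.0977
[290 212] 93.5 0.1
[290 213] 95.0 0.0999
[290 214] 96.4 0.0999
[290 215] 97.9 0.0999
[290 216] 99.3 0.1
[290 217] 100.7 0.1001
[291 218] 102.3 0.0979
[292 218] 102.5 0.0954
[293 219] 104.2 0.0933
[292 220] 105.4 0.0961
[291 221] 106.6 0.0989
[307 249] 152.6 0.1045
[317 254] 167.6 0.1048
[321 255] 173.0 0.1046
[0.57852438 0.20691574 0.078     ] 74.5378995121732 0.0971412592960361
[0.52758543 0.20918415 0.078     ] 104.63497937191558 0.09910943708345774
[[0.42153683 0.23340171 0.02      ]
 [0.37417083 0.09643796 0.02      ]] 161.5521715957486
knob [[0.55213376 0.11279043 0.117     ]]
```

View pics/fit_a.png

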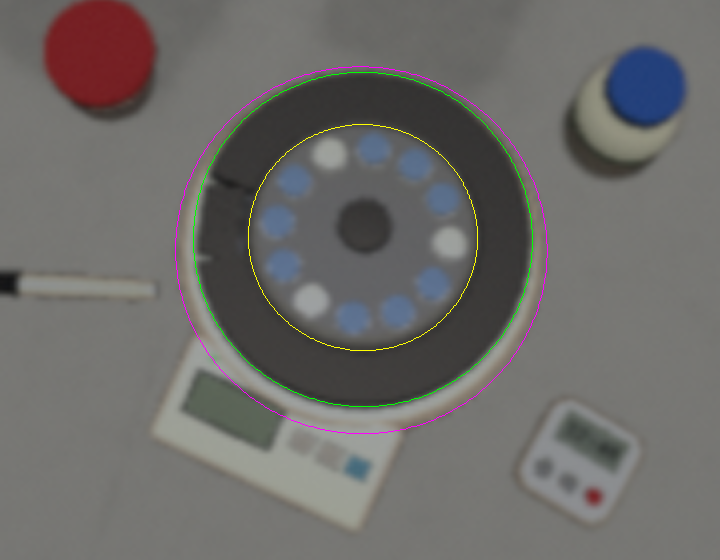

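The rim fit gives the tray axis at (0.5525, 0.113) and the changer's front at about 161°. In the zoomed top view the notch shows as two edges, at about (232,192) and (218,278). That is 74.5° to 104.6°, so its middle is at about 89.5°, or (0.553, 0.204) at r = 91 mm. The 50 mm width agrees with the description. I'll move above it with closed fingers, with the jaw axis tangential to the rim.

Request:
servo_tool:
  commands:
    - [1, 0.029, -0.033, 0, -0.13]
    - [1, 0.029, -0.033, 0, -0.13]
    - [1, 0.029, -0.033, 0, -0.13]
    - [1, 0.029, -0.033, 0, -0.13]
    - [1, 0.029, -0.033, 0, -0.13]
    - [1, 0.029, -0.033, 0, -0.13]
    - [1, 0.029, -0.033, 0, -0.13]
    - [1, 0.029, -0.033, 0, -0.13]
    - [1, 0.029, -0.033, 0, -0.07]
    - [1, 0.027, -0.033, 0, 0]
  force: 20

```text
time_s: 1.1
position: [0.556, 0.1973, 0.2183]
tool_rot: [[0.035, 0.999, -0.006], [0.999, -0.035, 0.002], [0.002, -0.006, -1.0]]
wrist_force: [1.2, 1.0, -0.3]
opening: 0.0113
```

Request:
servo_tool:
  commands:
    - [1, -0.002, 0.006, -0.03, 0.035]
    - [1, 0, 0, -0.03, 0]
    - [1, 0, 0, -0.03, 0]
    - [1, 0, 0, -0.02, 0]
    - [1, 0, 0, 0, 0]
  force: 20

```text
time_s: 1.6
position: [0.5594, 0.1962, 0.1044]
tool_rot: [[0.009, 1.0, -0.003], [1.0, -0.009, 0.0], [0.0, -0.003, -1.0]]
wrist_force: [0.3, -0.6, -1.0]
opening: 0.0005
```

Request:
servo_tool:
  commands:
    - [1, -0.006, 0.008, 0, 0.01]
    - [1, 0, 0, 0, 0]
    - [1, 0, 0, 0, 0]

```text
time_s: 1.9
position: [0.5533, 0.2053, 0.106]
tool_rot: [[-0.002, 1.0, -0.002], [1.0, 0.002, 0.001], [0.001, -0.002, -1.0]]
wrist_force: [-0.7, 0.5, 0.9]
opening: 0.0004
```

Run:
```python
from h import *
for n,(y,x) in(("top",(155,240)),("scene",(150,225))):
    i=snapshot(n)[y:y+140,x:x+180]
    cv2.imwrite(f"pics/{n}1.png",cv2.resize(np.clip(i*1.8,0,255).astype('uint8'),None,fx=4.2,fy=4.2,interpolation=cv2.INTER_CUBIC))
s=sense();print(s['position'],s['wrist_force'])
```

```text
[0.55348295 0.20527732 0.10610284] [ 0.09539442 -0.07578045  0.21627221]
```

View pics/top1.png

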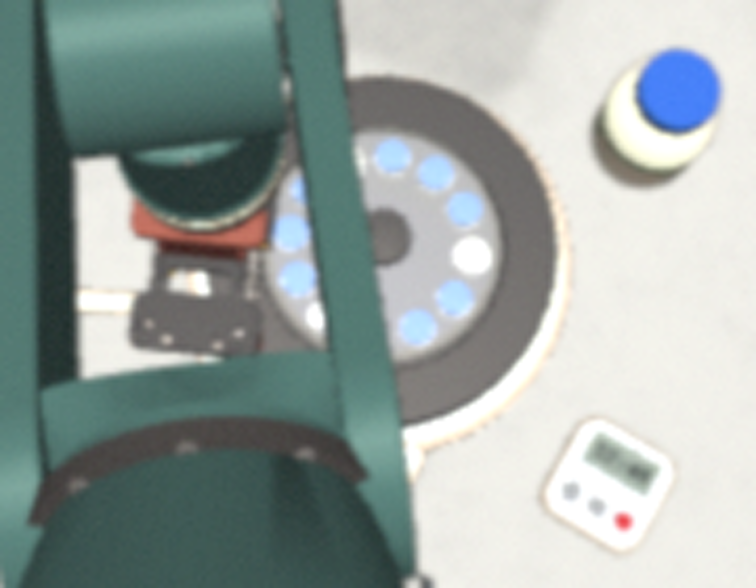

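View pics/scene1.png

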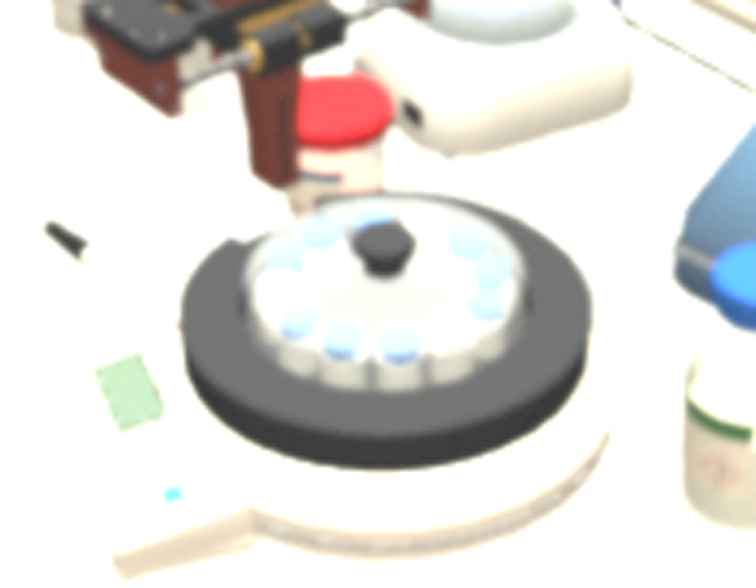

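The fingertips hang over the gap, which shows in the scene view at about (235–320, 225). I'll come down in steps and watch the force.

Request:
servo_tool:
  commands:
    - [1, 0, 0, -0.012, 0]
    - [1, 0, 0, -0.01, 0]
    - [1, 0, 0, 0, 0]

```text
time_s: 2.3
position: [0.5546, 0.2056, 0.0839]
tool_rot: [[-0.002, 1.0, 0.002], [1.0, 0.002, 0.002], [0.002, 0.002, -1.0]]
wrist_force: [-0.1, 0.7, 0.5]
opening: 0.0008
```

Request:
servo_tool:
  commands:
    - [1, 0, 0, -0.004, 0]
    - [1, 0, 0, 0, 0]

```text
time_s: 2.5
position: [0.5541, 0.2053, 0.0788]
tool_rot: [[-0.002, 1.0, 0.0], [1.0, 0.002, 0.001], [0.001, 0.0, -1.0]]
wrist_force: [0.4, -0.0, -1.2]
opening: 0.0008
```

Request:
servo_tool:
  commands:
    - [1, 0, 0, -0.002, 0]
    - [1, 0, 0, 0, 0]

```text
time_s: 2.7
position: [0.5542, 0.2052, 0.0765]
tool_rot: [[-0.002, 1.0, 0.0], [1.0, 0.002, 0.001], [0.001, 0.0, -1.0]]
wrist_force: [-0.7, 0.7, 0.6]
opening: 0.0006
```

Request:
servo_tool:
  commands:
    - [1, 0, 0, -0.002, 0]
    - [1, 0, 0, 0, 0]

```text
time_s: 2.9
position: [0.5544, 0.2053, 0.0746]
tool_rot: [[-0.002, 1.0, 0.0], [1.0, 0.002, 0.001], [0.001, 0.0, -1.0]]
wrist_force: [-0.7, -0.4, -0.7]
opening: 0.0003
```

The tip is below rim level with no force, so the notch is confirmed. Next is the catch.

Request:
servo_tool:
  commands:
    - [1, 0, 0, -0.003, 0]
    - [1, 0, 0, 0, 0]

```text
time_s: 3.1
position: [0.5547, 0.2053, 0.0716]
tool_rot: [[-0.002, 1.0, 0.001], [1.0, 0.002, 0.001], [0.001, 0.001, -1.0]]
wrist_force: [-0.4, 0.4, 0.8]
opening: 0.0003
```

Request:
servo_tool:
  commands:
    - [1, 0, 0, -0.003, 0]
    - [1, 0, 0, 0, 0]

```text
time_s: 3.3
position: [0.5551, 0.2054, 0.0686]
tool_rot: [[-0.002, 1.0, 0.002], [1.0, 0.002, 0.002], [0.002, 0.002, -1.0]]
wrist_force: [0.1, 0.4, 0.0]
opening: 0.0005
```

Request:
servo_tool:
  commands:
    - [1, 0, 0, -0.002, 0]

```text
time_s: 3.4
position: [0.5552, 0.2055, 0.0668]
tool_rot: [[-0.002, 1.0, 0.002], [1.0, 0.002, 0.002], [0.002, 0.002, -1.0]]
wrist_force: [0.1, 0.3, 5.6]
opening: 0.0007
```

Request:
servo_tool:
  commands:
    - [1, 0, 0, -0.0015, 0]

```text
time_s: 3.5
position: [0.5552, 0.2055, 0.0654]
tool_rot: [[-0.002, 1.0, 0.002], [1.0, 0.002, 0.002], [0.002, 0.002, -1.0]]
wrist_force: [-0.5, -0.3, 3.3]
opening: 0.0002
```

Request:
servo_tool:
  commands:
    - [1, 0, 0, -0.0015, 0]

```text
time_s: 3.6
position: [0.5552, 0.2055, 0.0643]
tool_rot: [[-0.002, 1.0, 0.002], [1.0, 0.002, 0.002], [0.002, 0.002, -1.0]]
wrist_force: [-2.4, -1.2, 7.3]
opening: 0.0006
```

Request:
servo_tool:
  commands:
    - [1, 0, 0, -0.0015, 0]

```text
time_s: 3.7
position: [0.5553, 0.2056, 0.0634]
tool_rot: [[-0.002, 1.0, 0.003], [1.0, 0.002, 0.002], [0.002, 0.003, -1.0]]
wrist_force: [-1.7, -0.9, 9.4]
opening: 0.0006
```

Request:
servo_tool:
  commands:
    - [1, 0, 0, -0.0015, 0]

```text
time_s: 3.8
position: [0.5556, 0.2056, 0.0626]
tool_rot: [[-0.002, 1.0, 0.003], [1.0, 0.002, 0.002], [0.002, 0.003, -1.0]]
wrist_force: [-0.8, -1.6, 8.3]
opening: 0.0004
```

Request:
servo_tool:
  commands:
    - [1, 0, 0, -0.0015, 0]
    - [1, 0, 0, -0.0005, 0]

```text
time_s: 4.0
position: [0.557, 0.2059, 0.0624]
tool_rot: [[-0.002, 1.0, 0.007], [1.0, 0.002, 0.002], [0.002, 0.007, -1.0]]
wrist_force: [-2.1, -1.1, 7.6]
opening: 0.0006
```

Request:
servo_tool:
  commands:
    - [1, -0.001, 0, -0.003, 0]

```text
time_s: 4.1
position: [0.5575, 0.2061, 0.0608]
tool_rot: [[-0.002, 1.0, 0.01], [1.0, 0.002, 0.003], [0.003, 0.01, -1.0]]
wrist_force: [0.3, -2.9, 10.1]
opening: 0.0005
```

Request:
servo_tool:
  commands:
    - [1, -0.001, 0, -0.003, 0]

```text
time_s: 4.2
position: [0.558, 0.2062, 0.0592]
tool_rot: [[-0.002, 1.0, 0.013], [1.0, 0.002, 0.003], [0.003, 0.013, -1.0]]
wrist_force: [-1.1, -1.9, 12.0]
opening: 0.0004
```

The tip is about 9 mm below first contact at 12 N, so the catch is at its stop and the tray is unlocked. I'll draw back straight up.

Request:
servo_tool:
  commands:
    - [1, 0, 0, 0.003, 0]
    - [1, 0, 0, 0.003, 0]
    - [1, 0, 0, 0.003, 0]

```text
time_s: 4.5
position: [0.5589, 0.2065, 0.07]
tool_rot: [[-0.002, 1.0, 0.015], [1.0, 0.002, 0.004], [0.004, 0.015, -1.0]]
wrist_force: [-0.8, -1.2, 4.8]
opening: 0.0006
```

Request:
servo_tool:
  commands:
    - [1, 0, 0, 0.004, 0]
    - [1, 0, 0, 0.004, 0]

```text
time_s: 4.7
position: [0.5589, 0.2064, 0.0785]
tool_rot: [[-0.003, 1.0, 0.015], [1.0, 0.002, 0.004], [0.004, 0.015, -1.0]]
wrist_force: [-0.5, 0.3, 1.3]
opening: 0.0006
```

Request:
servo_tool:
  commands:
    - [1, 0, 0, 0.004, 0]
    - [1, 0, 0, 0.004, 0]

```text
time_s: 4.9
position: [0.5586, 0.2064, 0.0866]
tool_rot: [[-0.002, 1.0, 0.014], [1.0, 0.002, 0.004], [0.004, 0.014, -1.0]]
wrist_force: [0.8, 0.3, 0.0]
opening: 0.0001
```

Force stayed on the tip up to z≥0.070, so the tray followed it up. I'll retreat clear of it and check.

Request:
servo_tool:
  commands:
    - [1, 0, 0, 0.02, 0]
    - [1, 0, 0, 0.03, 0]
    - [1, 0, 0, 0.04, 0]
    - [1, 0, 0, 0.03, 0]
    - [1, -0.03, 0.04, 0, 0]
    - [1, -0.03, 0.04, 0, 0]
    - [1, -0.03, 0.04, 0, 0]
    - [1, -0.03, 0.04, 0, 0]
    - [1, -0.03, 0.04, 0, 0]
    - [1, -0.03, 0.04, 0, 0]
    - [1, 0, 0, 0, 0]
    - [1, 0, 0, 0, 0]

```text
time_s: 6.1
position: [0.3743, 0.4496, 0.2122]
tool_rot: [[0.002, 1.0, 0.016], [1.0, -0.002, 0.006], [0.006, 0.016, -1.0]]
wrist_force: [0.6, -0.1, 0.6]
opening: 0.0007
```

Run:
```python
from h import *
t=np.linspace(0,2*np.pi,400)
for n,(y,x) in(("top",(155,240)),("scene",(150,225))):
    im=snapshot(n)
    o=cv2.imread(f"pics/{n}0.png")
    out=[]
    for q in(o,im):
        big=cv2.resize(np.clip(q*1.8,0,255).astype('uint8'),None,fx=3,fy=3,interpolation=cv2.INTER_CUBIC)
        for z,c in((.078,(0,255,0)),(.0905,(0,0,255))):
            p=pix(n,np.c_[.5525+.105*np.cos(t),.113+.105*np.sin(t),0*t+z])
            cv2.polylines(big,[np.int32(p*3+1)],True,c,1)
        out.append(big[3*y:3*y+420,3*x-150:3*x+600][:, :])
    v=np.vstack(out);cv2.imwrite(f"pics/{n}2.png",cv2.resize(v,None,fx=.7,fy=.7,interpolation=cv2.INTER_AREA))
s=sense();print(s['position'],s['wrist_force'],s['time_s'])
```

```text
[0.37521901 0.44871657 0.21218812] [ 0.58959952 -0.5500121   0.68083543] 6.2
```

View pics/top2.png

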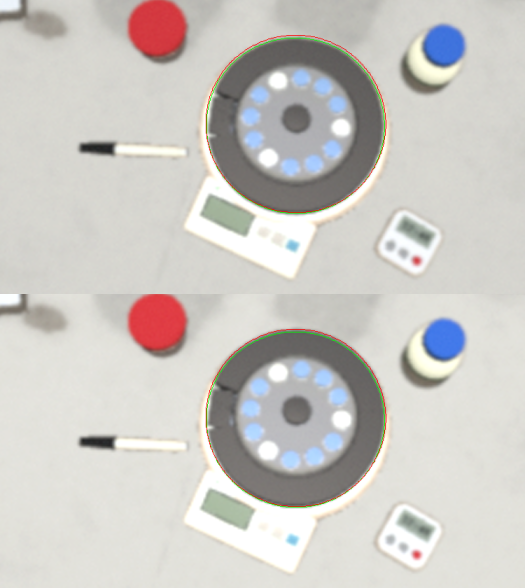

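View pics/scene2.png

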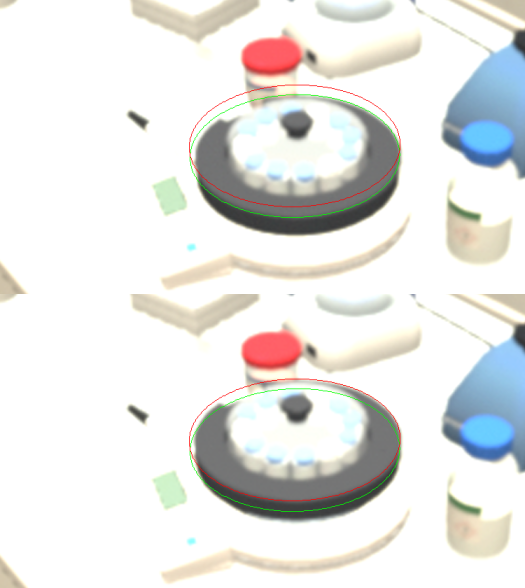

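The after picture shows the rim's top edge on the red circle, drawn for a rim raised 12.5 mm; before, it lay on the green one. The neighbours haven't moved.

```bash
python3 -c "
from rig import *
print(finish_job())"
```

```text
the job is handed in; nothing more can be done
None
```

The tray is unlocked and has sprung up about 12 mm by itself. I handed the job in at about 6 s on the robot's clock.

- **Finding the notch:** I found it in the enlarged top picture rather than by running the fingertips along the rim. It lay about 72° from the front towards the cup side. The closed fingertips then went below rim level there with no force, which confirmed it.
- **Pressing the catch:** I met the catch at about z = 0.068 m, as expected. I pressed until the force reached about 12 N, with the tip roughly 9 mm down, then drew straight back. The tray followed the fingers up.
- **Firmer than "gentle":** the last millimetres went past the point of unlocking, because the position and force readings alone did not show clearly that the catch had given.
- **Last checks:** in the final pictures the rim's edge fits a rise of about 12.5 mm, which agrees with the tray's rest height of 0.015. By eye, the timer, cup, bottle and marker are where they were, the arm is well clear, and the wrist force is near zero. No check failed.

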